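# Reset the microscope lamp's locking dial

### The job

Set the microscope lamp's locking dial to the green dot: pull the dial up to unlock it, turn it until its white pointer is at the green dot, feel for the notch beside it and push the dial back in until it is fully home in that notch, then let go. Never force it: lean on the dial with no more than about 20 N, and leave the jar, the screwdriver and the circuit board where they are.

Things in the scene. Friction and masses are not known exactly. Their poses are not given: they have to be found in the camera images.
- lampbox: White lamp control box fixed to the table, 160 (x) x 150 (y) x 62 mm high; origin at the centre of its underside, z up. The dial's axis is its vertical centre line. On its top a fixed black ring (radius 30 to 42 mm), 10 mm high, has five notches 8 mm deep (floor 2 mm over the box top): one 7 mm wide beside each of four dots, and one 24 mm wide on the box's +x side, where the pointer starts.
- dial: Locking dial: aluminium disc (53 mm across, its top 11 mm over the box top when home) with an upright black grip bar 44 long, 14 thick, top 45 mm over the box top. Origin on the axis, level with the box top when home; x along the bar to the pointer, z up. Slides 13 mm up to a stop and stays at any height (takes about 4 N). Raised over 8 mm it turns easily, 1.7 rad either way from the box's +x.
- dial_grip (a point): Point on the dial's axis inside the grip bar, 35 mm above the box top when home and 10 mm under the bar's top: where to pinch the bar across its 14 mm thickness (along the dial's y).
- pointer_tip (a point): Tip of the dial's white pointer, 41 mm from the axis. The pointer is a lug 5 mm wide, 6 mm tall, flat underneath. Home, it sits in a notch and the dial cannot be turned out. Pushed down beside a notch it lands on the ring and the dial stays 8 mm out: do not press hard there (over 30 N between pointer and ring breaks it). Within about 1 mm of a notch's middle it drops in.
- green_dot (a point): Green dot on the box top (13 mm across, 3 mm high), 52 mm from the axis; three others are grey. The four lie 0.81 and 1.17 rad to either side of the box's +x; which is green varies. They are stuck on carelessly: the notch that belongs to a dot lies 0.06 to 0.20 rad to one side or the other of it (side and amount not known), so it must be felt for. The other notches are over 0.4 rad away.
- jar_mid (a point): Bystander: amber flux jar, 40 mm across and 50 mm tall, half-way up.
- driver_grip (a point): Bystander: red-handled screwdriver, 150 mm long, lying down; its handle.
- board_mid (a point): Bystander: green circuit board, 85 x 60 mm, lying flat; its middle.
Mind the look-alikes: they are no part of the job. Of the things like the lampbox, leave any that is turquoise; of the rest the smaller one is meant.

How it is judged:
By the outcome, as a careful person would: the job done as asked, in the order asked, and still so for the second after the job is handed in, with the robot touching nothing.
It also fails if it takes over 54 s, if anything falls off the work surface, if the arm or the gripper's body presses on something with over 40 N, if the wrist force passes 120 N, or if a joint passes its speed limit or range.

### The arm

A 6-joint arm with a two-finger parallel gripper is mounted at the origin on the work surface. World frame = base frame: x ahead of the robot, y to its left, z up, the work surface at z = 0. Lengths are in m, angles in rad, forces in N, time in s.
With the tool pointing down it reaches from about 0.35 to 0.975 m from the base axis. Payload 4.9 kg.
Tool frame: the origin (TCP) lies on the centre line of the jaws, within the pads' length; the fingertips stand 11 mm ahead of it and the grasp point (between the pads) lies 8 mm behind it; z points along the fingers, y is the direction in which the jaws open and shut (so a half turn about z gives the same grasp; the last joint's range is limited). The gripper opens to 85 mm and grips with 20 to 120 N. Pads are 22 mm wide; open, the fingers measure 114 mm over their backs; the gripper's body (76 mm by 85 mm) begins 54 mm behind the grasp point. The pads swing forward as they close: fully open they stand 13 mm farther back than shut.
Start: joints at [-0.119, 0.053, 1.613, -0, 1.476, -0.119], TCP at [0.625, 0, 0.242] pointing down, gripper open.
Joint ranges: [-3.01, 3.01], [-1.01, 2.22], [0.06, 2.58], [-1.02, 4.17], [0.09, 2.62], [-3.14, 3.14]. Speed limits (rad/s): [2.57, 2.57, 3.14, 3.14, 3.14, 3.14].

### API

Orientations are given as a rotation vector (axis times angle).
In Python, from station import ctrl gives the robot as it stands.
- The arm moves only by the tool send_rows, never from a script. Its argument "series" is a list of rows, each an object of numbers: "tx", "ty", "tz": the shift along the tool's x, y, z in cm; "wx", "wy", "wz": the turn, a rotation vector about the tool's x, y, z in rad; "jaw": the closure, from 0 (fully open) to 1 (shut). In form: [{"tx": .., "ty": .., "tz": .., "wx": .., "wy": .., "wz": .., "jaw": ..}, ...]. A call has 1 to 5 rows; each row shifts and turns the pose as measured when the row begins, along the tool's axes as they then stand; what a row does not reach is not made up. A row lasts 1/8 s, in which the tool goes at most 62.5 mm and 10.7 degrees, less where a joint would pass 70% of its speed; a pose out of reach is approached as far as the arm can. A call is refused whole if a number of a shift passes 6.25 or a number of a turn 0.188, either way. A call with a gripper value outside its range is refused whole. The fingers move at their own pace and stop on an object; "squeeze" is the grip in N (left out, the last holds). Time passes only in rows, so rows that do not move let the fingers close. It gives the time, the measured TCP pose, the force and the opening at its end, in the units of the state.
- ctrl.get_obs(): the state, without advancing time (a new reading comes with each control period).
- ctrl.get_image(name): name is "scene" or "side" or "wrist"; returns the picture (400x640x3 uint8, red, green, blue); there is no depth.
- ctrl.camera_info(name): a dict with "mtx" (3x3 intrinsics, pixels), "R" (3x3) and "t" (3): a world point X has camera coordinates R X + t. Camera axes: x right, y down, z forward; pixel columns grow to the right and rows downward; lengths in m; the calibration is good to about 2 mm. A picture is of the moment at which its call begins: read the wrist's pose just before it. camera_info takes no time and is no camera call; for the wrist camera it gives the pose at the moment of the call.
- ctrl.finish_job(): hands the job in, once; it reports no verdict.
The state is a dict: "t": time; "q": joint angles; "dq": joint speeds; "effort": joint torques, N m; "tool_pos": TCP position; "tool_rot": TCP orientation; "contact_force": force on the tool from outside, world axes, zero at the start; "wrist_torque": the same for the moment, N m; "opening": finger opening in m.
Only numpy, scipy, OpenCV 4.12 (cv2) and the standard library are available. Lean on these libraries where they do the work, as an engineer would, in place of code of your own. Each camera call takes 0.05 s, during which the arm holds its last target.

## Working session

There is one attempt and no reset: what is moved stays moved. The work goes in short steps, Python scripts to look and compute and a tool call to move; the robot and the scene stay as the last step left them, time stands still between calls to the robot, and variables do not carry over. Pictures are saved under pics/ and viewed, and the job is handed in when it is done.

Besides the shell and the picture viewer there is one more tool, called after ">>>" by a JSON object that holds its "name" and its "arguments", one argument or row to a line. send_rows: Moves the arm, as the interface text tells. Its arguments: {"type":"object","properties":{"series":{"type":"array"},"squeeze":{"type":"number"}},"required":["series"]}

```bash
ls; mkdir -p pics; python3 - <<'E'
from station import ctrl
import cv2
o=ctrl.get_obs(); print(o)
for n in ("scene","side","wrist"):
    i=ctrl.get_image(n); cv2.imwrite(f"pics/{n}0.png",i[:,:,::-1]); c=ctrl.camera_info(n); print(n,c)
E
```

```text
pics
{'t': 0.0, 'q': array([-1.19027764e-01,  5.33981786e-02,  1.61430095e+00,  9.66062663e-06,
        1.47599597e+00, -1.19028978e-01]), 'dq': array([-0.00173825, -0.0006471 , -0.00011162,  0.00037474, -0.00041917,
        0.00030662]), 'effort': array([ 2.70554956e-04, -3.93670499e+01, -3.70175600e+01, -1.62778279e-04,
        6.93513779e-03, -6.06393527e-06]), 'tool_pos': array([6.24398023e-01, 5.76562749e-05, 2.41033229e-01]), 'tool_rot': array([-2.22026787e+00, -2.22026851e+00,  2.02845166e-03]), 'contact_force': array([ 0.06056198,  0.24068756, -0.49852743]), 'wrist_torque': array([-0.01581238,  0.02490559,  0.00599941]), 'opening': 0.08516763336900551}
scene {'mtx': array([[383.29800546,   0.        , 318.44105876],
       [  0.        , 383.29800546, 198.25998865],
       [  0.        ,   0.        ,   1.        ]]), 'R': array([[-0.55622327,  0.83081409,  0.0190688 ],
       [ 0.52834304,  0.37124664, -0.76356373],
       [-0.64145873, -0.41463705, -0.64545086]]), 't': array([ 0.32979449, -0.17562807,  1.33722759])}
side {'mtx': array([[492.41707137,   0.        , 322.65825247],
       [  0.        , 492.41707137, 200.14041218],
       [  0.        ,   0.        ,   1.        ]]), 'R': array([[ 0.99979644,  0.01008721,  0.01747356],
       [ 0.01996528, -0.61951744, -0.78472895],
       [ 0.00290945,  0.78491808, -0.61959273]]), 't': array([-0.48628773,  0.00930474,  1.47151699])}
wrist {'mtx': array([[288.08745358,   0.        , 321.92172785],
       [  0.        , 288.08745358, 200.11968846],
       [  0.        ,   0.        ,   1.        ]]), 'R': array([[ 9.99997122e-01, -1.01545490e-03, -2.17381583e-03],
       [-2.77267804e-04, -9.48861286e-01,  3.15693180e-01],
       [-2.38322187e-03, -3.15691668e-01, -9.48858836e-01]]), 't': array([-0.62267035, -0.03975971,  0.38007529])}
```

View pics/scene0.png

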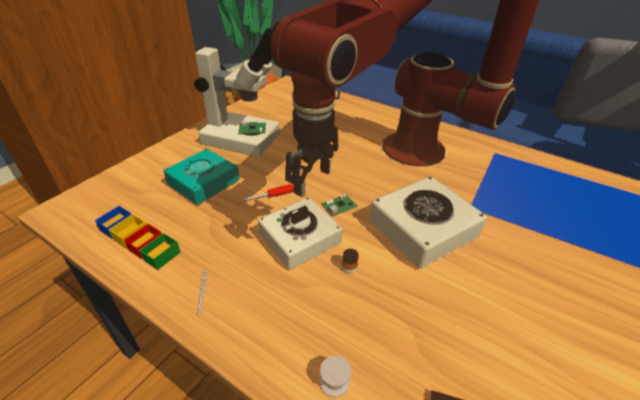

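View pics/side0.png

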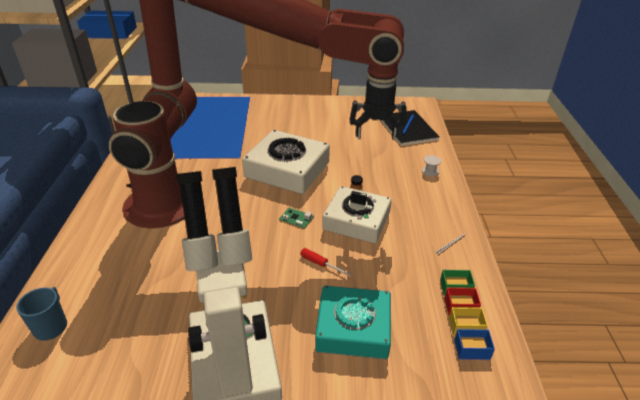

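View pics/wrist0.png

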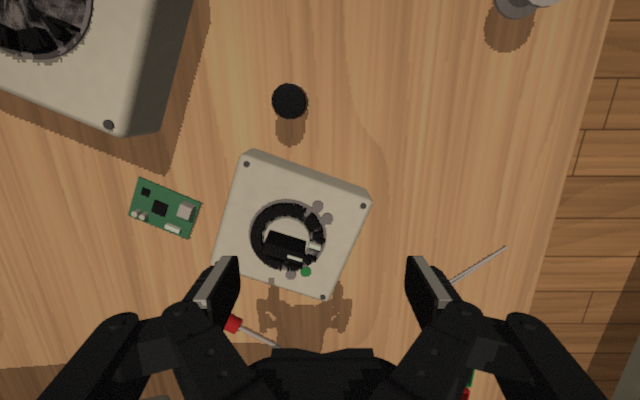

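Candidates for the lamp box: small white at scene (300,231), large white at scene (428,218), turquoise at scene (201,174). The small white one fits: not turquoise, and the smaller of the other two. I'll confirm it in an enlarged crop.

```bash
python3 - <<'E'
import cv2
i=cv2.imread("pics/wrist0.png")[140:310,200:385]
cv2.imwrite("pics/crop0.png",cv2.resize(i,None,fx=3.4,fy=3.4,interpolation=cv2.INTER_CUBIC))
E
```

```text
(no output)
```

View pics/crop0.png

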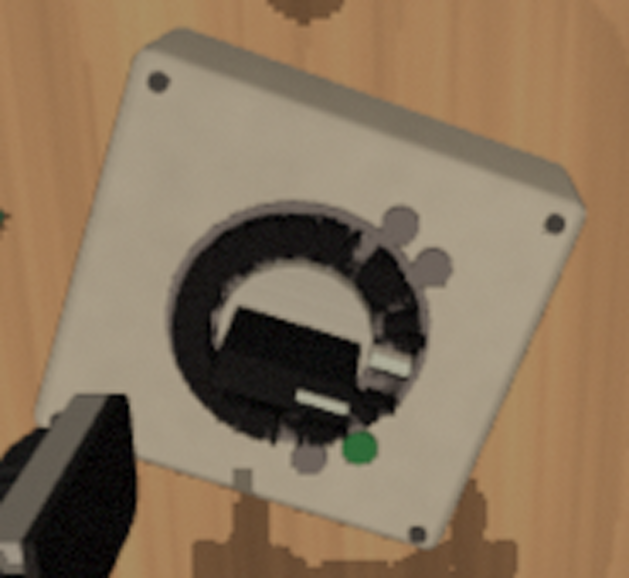

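```bash
cat > h.py <<'E'
import numpy as np, cv2
from station import ctrl
def ray(c,uv,z):
    d=c["R"].T@np.linalg.inv(c["mtx"])@np.array([uv[0],uv[1],1.]); o=-c["R"].T@c["t"]
    return (o+d*(z-o[2])/d[2])
def proj(c,X):
    p=c["mtx"]@(c["R"]@np.array(X)+c["t"]); return p[:2]/p[2]
E
python3 - <<'E'
from h import *
c=ctrl.camera_info("wrist"); f=lambda u,v,z:ray(c,(200+u/3.4,140+v/3.4),z)[:2]
TL,TR,BR=f(158,82,.062),f(555,224,.062),f(418,535,.062)
print("screws",TL,TR,BR,"sides",np.linalg.norm(TR-TL),np.linalg.norm(TR-BR))
C=(TL+BR)/2; e=TR-TL; y1=np.arctan2(e[1],e[0]); e=TR-BR; y2=np.arctan2(e[1],e[0])-np.pi/2
print("C",C,"yaw",y1,y2)
yaw=(y1+y2)/2
def dot(col,name):
    d=col-C; print(name,np.linalg.norm(d),(np.arctan2(d[1],d[0])-yaw))
g=f(360,447,.065); dot(g,"green")
for q in ((309,458),(400,226),(433,267)): dot(f(*q,.065),"grey")
dot(f(390,352,.074),"ptr")
# two-view check: green, scene & side
for n in("scene","side"):
    cc=ctrl.camera_info(n); im=cv2.imread(f"pics/{n}0.png")
    for nm,p in (("C top",[*C,.062]),("bar top",[*C,.107]),("green",[*g,.065])): print(n,nm,proj(cc,p))
E
python3 - <<'E'
import cv2
a=cv2.imread("pics/scene0.png")[185:275,245:355];b=cv2.imread("pics/side0.png")[175:245,310:400]
cv2.imwrite("pics/crop_s.png",cv2.resize(a,None,fx=6,fy=6,interpolation=cv2.INTER_CUBIC))
cv2.imwrite("pics/crop_d.png",cv2.resize(b,None,fx=7,fy=7,interpolation=cv2.INTER_CUBIC))
E
```

```text
screws [0.54067258 0.01988051] [ 0.66990362 -0.02839806] [ 0.62395393 -0.15229828] sides 0.1379546329043471 0.1321462849992649
C [ 0.58231326 -0.06620889] yaw -0.35752809526064416 -0.3551365424515218
green 0.05069051467030391 -0.7924566055734745
grey 0.05086498400831118 -1.1703004078495762
grey 0.0522302116864437 1.1761940506165889
grey 0.05226555933469239 0.8226380816909395
ptr 0.03238705916809474 0.2407968207315506
scene C top [299.12701491 222.48472   ]
scene bar top [298.87532992 208.96468886]
scene green [279.17513647 218.97847425]
side C top [356.95813656 204.87474055]
side bar top [357.9497115  192.13871781]
side green [365.37951527 214.78919063]
```

View pics/crop_s.png

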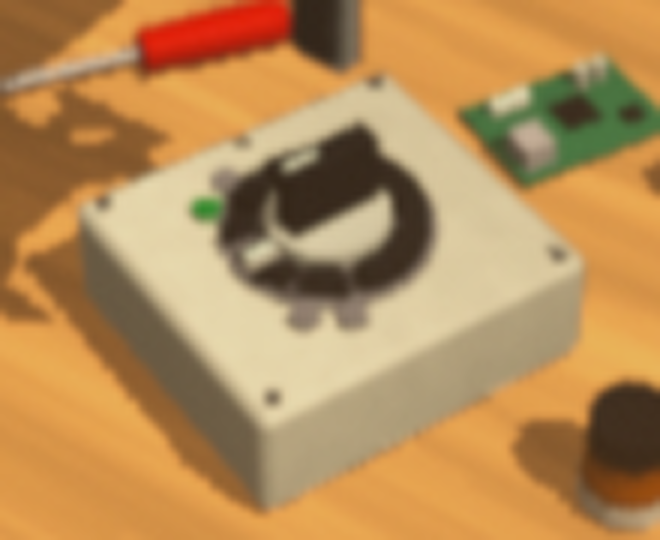

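View pics/crop_d.png

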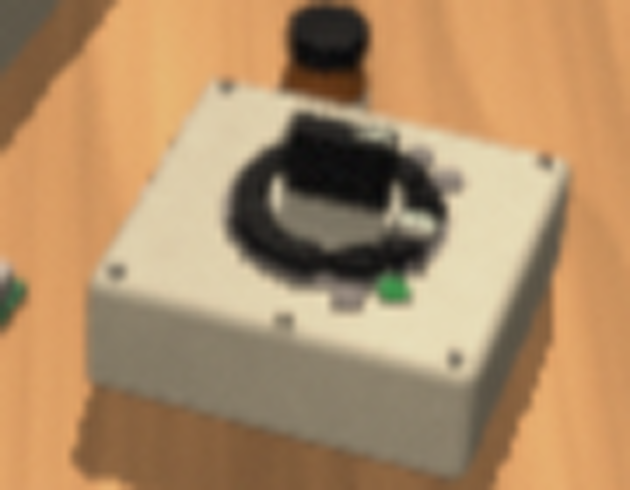

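The crop confirms it: the small white box has the black ring, grip bar, three grey dots and a green dot at crop (360,447). From the screws the box centre is about (0.582,-0.066) with yaw -0.35. The green dot is at -0.8 rad and r = 51 mm, against 0.81 rad and 52 mm given. The side views agree within about 2 px. Next I move over the dial and align the jaws across the bar.

>>> {"name": "send_rows", "arguments": {
  "series": [
    {"tx": -3.3, "ty": -2.1, "wz": -0.17},
    {"tx": -2.8, "ty": -2.6, "wz": -0.17},
    {"wz": -0.17, "tz": 2.0},
    {"wz": -0.17, "tz": 1.5},
    {"wz": -0.17}
  ]
}}

```text
invalid input at $.series[0]: expected keys tx, ty, tz, wx, wy, wz, jaw
```

>>> {"name": "send_rows", "arguments": {
  "series": [
    {"wz": -0.17},
    {"wz": -0.17},
    {"wz": -0.05},
    {}
  ]
}}

```text
invalid input at $.series[0]: expected keys tx, ty, tz, wx, wy, wz, jaw
```

```bash
python3 - <<'E'
from h import *
o=ctrl.get_obs(); print(o["t"],o["q"],o["tool_pos"],o["tool_rot"])
import pickle
c=ctrl.camera_info("wrist"); i=ctrl.get_image("wrist"); cv2.imwrite("pics/w1.png",i[:,:,::-1]); pickle.dump(c,open("w1.pkl","wb"))
E
```

```text
0.15 [-1.18995674e-01  5.31888188e-02  1.61397529e+00  5.02579113e-06
  1.47599513e+00 -1.19011739e-01] [6.24534081e-01 6.01782981e-05 2.41357563e-01] [-2.22055097e+00 -2.22058558e+00  1.51437771e-03]
```

View pics/w1.png

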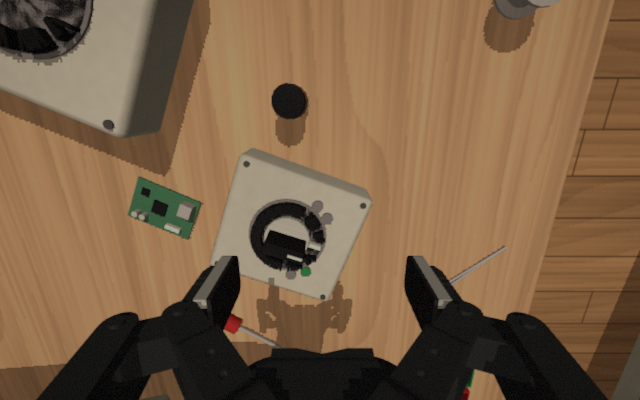

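The picture is unchanged because the move was refused: every row needs all the keys.

>>> {"name": "send_rows", "arguments": {
  "series": [
    {"tx": -3.3, "ty": -2.1, "tz": 0, "wx": 0, "wy": 0, "wz": -0.17, "jaw": 0},
    {"tx": -2.8, "ty": -2.6, "tz": 0, "wx": 0, "wy": 0, "wz": -0.17, "jaw": 0},
    {"tx": 0, "ty": 0, "tz": 2.0, "wx": 0, "wy": 0, "wz": -0.17, "jaw": 0},
    {"tx": 0, "ty": 0, "tz": 1.5, "wx": 0, "wy": 0, "wz": -0.17, "jaw": 0},
    {"tx": 0, "ty": 0, "tz": 0, "wx": 0, "wy": 0, "wz": -0.17, "jaw": 0}
  ]
}}

```text
t: 0.82
tool_pos: [0.5809, -0.067, 0.2044]
tool_rot: [-1.066, -2.953, 0.001]
contact_force: [-0.4, 0.2, -0.2]
opening: 0.0852
```

>>> {"name": "send_rows", "arguments": {
  "series": [
    {"tx": 0, "ty": 0, "tz": 0, "wx": 0, "wy": 0, "wz": -0.17, "jaw": 0},
    {"tx": 0, "ty": 0, "tz": 0, "wx": 0, "wy": 0, "wz": -0.17, "jaw": 0},
    {"tx": 0, "ty": 0, "tz": 0, "wx": 0, "wy": 0, "wz": -0.05, "jaw": 0},
    {"tx": 0, "ty": 0, "tz": 0, "wx": 0, "wy": 0, "wz": 0, "jaw": 0}
  ]
}}

```text
t: 1.32
tool_pos: [0.5799, -0.0669, 0.2027]
tool_rot: [-0.453, -3.103, -0.0]
contact_force: [0.4, -0.5, -0.2]
opening: 0.0855
```

```bash
python3 - <<'E'
from h import *
o=ctrl.get_obs(); print(o["t"],o["q"],o["tool_pos"],o["tool_rot"])
import pickle
c=ctrl.camera_info("wrist"); i=ctrl.get_image("wrist"); cv2.imwrite("pics/w2.png",i[:,:,::-1]); pickle.dump(c,open("w2.pkl","wb"))
E
```

```text
1.325 [-2.42164259e-01 -1.36359277e-02  1.74706748e+00 -3.75969073e-04
  1.41368458e+00 -1.52316788e+00] [ 0.57993223 -0.06692266  0.2026728 ] [-4.52722323e-01 -3.10320963e+00 -2.61845500e-04]
```

View pics/w2.png

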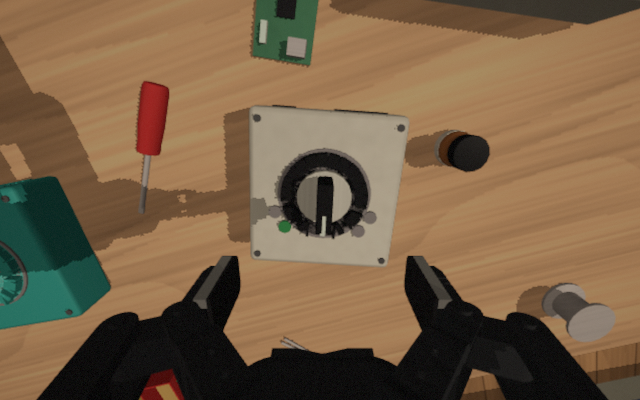

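```bash
python3 - <<'E'
from h import *
i=cv2.imread("pics/w2.png")[95:275,240:415]
cv2.imwrite("pics/crop2.png",cv2.resize(i,None,fx=3.3,fy=3.3,interpolation=cv2.INTER_CUBIC))
E
```

```text
(no output)
```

View pics/crop2.png

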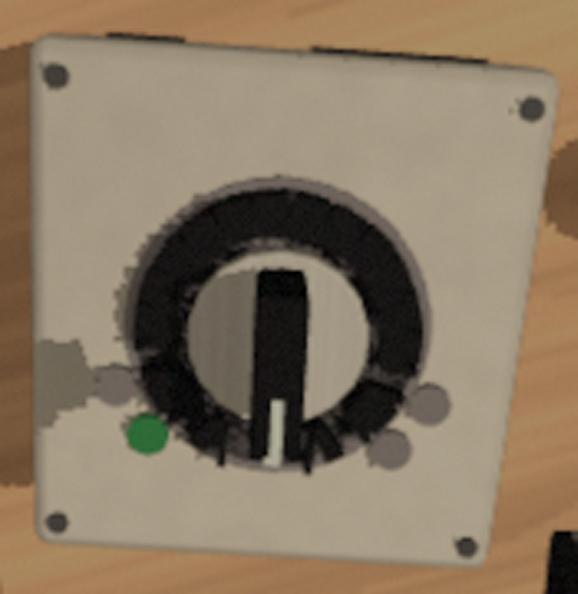

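```bash
python3 - <<'E'
from h import *
import pickle
c=pickle.load(open("w2.pkl","rb")); f=lambda u,v,z:ray(c,(240+u/3.3,95+v/3.3),z)[:2]
S=[f(*p,.062) for p in((56,76),(531,109),(467,547),(57,522))]
print("sides",[np.linalg.norm(S[k]-S[k-1]) for k in range(4)], "C",np.mean(S,0))
an=lambda d:np.arctan2(d[1],d[0])
print("x-yaw",an(S[3]-S[0]),an(S[2]-S[1]),"y",an(S[0]-S[1])-np.pi/2,an(S[3]-S[2])-np.pi/2)
D=np.array([f(*p,.065) for p in((147,433),(111,384),(389,449),(430,403))])
A=np.array([-.81,-1.17,.81,1.17]); M=.052*np.c_[np.cos(A),np.sin(A)]
# rigid fit (Kabsch)
m0=M.mean(0);d0=D.mean(0);U,s,V=np.linalg.svd((M-m0).T@(D-d0));R=(V.T@U.T);C=d0-R@m0;print("dots fit C",C,"yaw",an(R[:,0]),"res",(D-(M@R.T+C))*1e3)
L=[f(258,292,.107),f(250,458,.107)];Rr=[f(306,295,.107),f(303,460,.107)]
print("bar yaw",an(L[1]-L[0]),an(Rr[1]-Rr[0]),"len",np.linalg.norm(L[1]-L[0]),"thick",np.linalg.norm(L[1]-Rr[1]),np.linalg.norm(L[0]-Rr[0]),"mid",np.mean(L+Rr,0))
st=[f(277.5,400,.107),f(275,450,.107)];print("stripe",an(st[1]-st[0]),st)
E
python3 - <<'E'
import cv2,numpy as np
i=cv2.imread("pics/w2.png")[140:245,270:380]
i=cv2.resize(i,None,fx=5.4,fy=5.4,interpolation=cv2.INTER_CUBIC).astype(float)
cv2.imwrite("pics/crop2g.png",(255*(i/255)**0.45).astype(np.uint8))
E
```

```text
sides [np.float64(0.13759470092820458), np.float64(0.13165113223702285), np.float64(0.1377684520706788), np.float64(0.13201058488491765)] C [ 0.58208468 -0.06546298]
x-yaw -0.358307586607433 -0.35569863454872114 y -3.4993683922812875 -3.5006824797945546
dots fit C [ 0.58086917 -0.06565023] yaw -0.3568753175360501 res [[ 0.00868908  0.53826808]
 [-0.08186434 -0.51011938]
 [ 0.11382981 -0.3574045 ]
 [-0.04065455  0.32925581]]
bar yaw -0.34137004827744 -0.2966480466595726 len 0.04474595460340496 thick 0.013835897677233356 0.011847093337703939 mid [ 0.5811636  -0.06511585]
stripe -0.3349991252628703 [array([ 0.58660795, -0.06717555]), array([ 0.59977602, -0.07175962])]
```

View pics/crop2g.png

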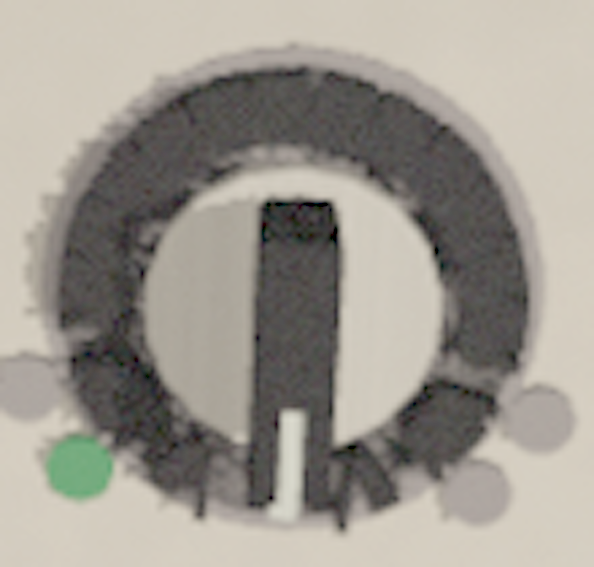

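The picture shows the bar pointing along the box's +x. Notch gaps are visible in the ring; the one nearest the green dot is at enlarged (155,445), on the pointer side of it. Bar centre is about (0.5813,-0.0655) with yaw about -0.335. Next I align and descend.

>>> {"name": "send_rows", "arguments": {
  "series": [
    {"tx": -0.11, "ty": 0.18, "tz": 3.0, "wx": 0, "wy": 0, "wz": 0.045, "jaw": 0},
    {"tx": 0, "ty": 0, "tz": 3.0, "wx": 0, "wy": 0, "wz": 0, "jaw": 0},
    {"tx": 0, "ty": 0, "tz": 3.0, "wx": 0, "wy": 0, "wz": 0, "jaw": 0.3},
    {"tx": 0, "ty": 0, "tz": 1.0, "wx": 0, "wy": 0, "wz": 0, "jaw": 0.4},
    {"tx": 0, "ty": 0, "tz": 0, "wx": 0, "wy": 0, "wz": 0, "jaw": 0.4}
  ],
  "squeeze": 20
}}

```text
t: 2.0
tool_pos: [0.5823, -0.0656, 0.1019]
tool_rot: [-0.532, -3.094, 0.0]
contact_force: [0.8, 1.2, -0.7]
opening: 0.0512
```

```bash
cat >> h.py <<'E'
from scipy.spatial.transform import Rotation as Ro
def st():
    o=ctrl.get_obs(); R=Ro.from_rotvec(o["tool_rot"]).as_matrix()
    print("t",round(o["t"],3),"pos",np.round(o["tool_pos"],4),"yaw_y",round(np.arctan2(R[1,1],R[0,1]),4),"F",np.round(o["contact_force"],1),"T",np.round(o["wrist_torque"],2),"op",round(o["opening"],4),"xdir",np.round(R[:2,0],3))
    return o,R
def goto(x,y,z=None,yaw=None):
    o,R=st(); d=np.array([x,y,o["tool_pos"][2] if z is None else z])-o["tool_pos"]
    print("tool shift cm",np.round(R.T@d*100,3), "" if yaw is None else ("wz",round(-(yaw-np.arctan2(R[1,1],R[0,1])),4)))
E
python3 - <<'E'
from h import *
import pickle
goto(.5814,-.0655,.089,1.236)
c=ctrl.camera_info("wrist"); i=ctrl.get_image("wrist"); cv2.imwrite("pics/w3.png",i[:,:,::-1]); pickle.dump(c,open("w3.pkl","wb"))
E
```

```text
t 2.0 pos [ 0.5823 -0.0656  0.1019] yaw_y 1.2306 F [ 0.8  1.2 -0.7] T [ 0.02 -0.01  0.04] op 0.0512 xdir [-0.943  0.334]
tool shift cm [ 0.092 -0.017  1.289] ('wz', np.float64(-0.0054))
```

View pics/w3.png

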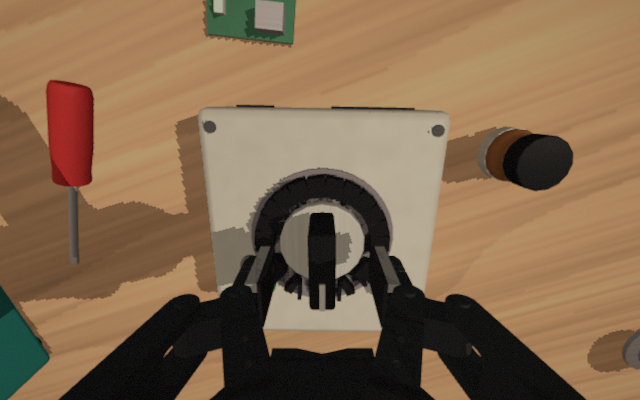

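The bar (columns 309–335) is centred between the fingers (about 268 and 372) and lies along the view axis. I'll go down and close gently.

>>> {"name": "send_rows", "arguments": {
  "series": [
    {"tx": 0.08, "ty": 0, "tz": 1.2, "wx": 0, "wy": 0, "wz": -0.005, "jaw": 0.4},
    {"tx": 0, "ty": 0, "tz": 0.1, "wx": 0, "wy": 0, "wz": 0, "jaw": 0.7},
    {"tx": 0, "ty": 0, "tz": 0, "wx": 0, "wy": 0, "wz": 0, "jaw": 0.8},
    {"tx": 0, "ty": 0, "tz": 0, "wx": 0, "wy": 0, "wz": 0, "jaw": 0.85}
  ],
  "squeeze": 20
}}

```text
t: 2.55
tool_pos: [0.5836, -0.0662, 0.0918]
tool_rot: [0.523, 3.094, -0.002]
contact_force: [-1.4, -1.0, -1.6]
opening: 0.0137
```

```bash
python3 - <<'E'
from h import *
goto(.5814,-.0655,.089,1.236)
E
```

```text
t 2.55 pos [ 0.5836 -0.0662  0.0918] yaw_y 1.2358 F [-1.4 -1.  -1.6] T [-0.17  0.1   0.03] op 0.0137 xdir [-0.944  0.329]
tool shift cm [ 0.233 -0.009  0.278] ('wz', np.float64(-0.0002))
```

>>> {"name": "send_rows", "arguments": {
  "series": [
    {"tx": 0, "ty": 0, "tz": 0, "wx": 0, "wy": 0, "wz": 0, "jaw": 0.7},
    {"tx": 0.24, "ty": -0.01, "tz": 0.25, "wx": 0, "wy": 0, "wz": 0, "jaw": 0.7},
    {"tx": 0, "ty": 0, "tz": 0, "wx": 0, "wy": 0, "wz": 0, "jaw": 0.7}
  ]
}}

```text
t: 2.92
tool_pos: [0.5816, -0.0653, 0.0897]
tool_rot: [0.523, 3.093, -0.001]
contact_force: [-0.4, 0.3, -1.2]
opening: 0.0261
```

```bash
python3 - <<'E'
from h import *
goto(.5814,-.0655,.089,1.236)
E
```

```text
t 2.925 pos [ 0.5816 -0.0653  0.0897] yaw_y 1.2357 F [-0.4  0.3 -1.2] T [-0.    0.04 -0.02] op 0.0261 xdir [-0.944  0.329]
tool shift cm [ 0.014 -0.031  0.072] ('wz', np.float64(-0.0003))
```

Good. Now I close with a moderate squeeze.

>>> {"name": "send_rows", "arguments": {
  "series": [
    {"tx": 0, "ty": -0.02, "tz": 0.05, "wx": 0, "wy": 0, "wz": 0, "jaw": 0.85},
    {"tx": 0, "ty": 0, "tz": 0, "wx": 0, "wy": 0, "wz": 0, "jaw": 0.9},
    {"tx": 0, "ty": 0, "tz": 0, "wx": 0, "wy": 0, "wz": 0, "jaw": 1},
    {"tx": 0, "ty": 0, "tz": 0, "wx": 0, "wy": 0, "wz": 0, "jaw": 1}
  ],
  "squeeze": 40
}}

```text
t: 3.42
tool_pos: [0.5817, -0.0655, 0.0896]
tool_rot: [0.522, 3.092, -0.002]
contact_force: [-0.5, -0.5, 0.9]
opening: 0.0138
```

```bash
python3 - <<'E'
from h import *
goto(.5814,-.0655,.089,1.236)
E
```

```text
t 3.425 pos [ 0.5817 -0.0655  0.0896] yaw_y 1.2361 F [-0.5 -0.5  0.9] T [0.03 0.02 0.06] op 0.0138 xdir [-0.944  0.328]
tool shift cm [ 0.032 -0.007  0.063] ('wz', np.float64(0.0001))
```

Centred with negligible force. I pull up about 11 mm.

>>> {"name": "send_rows", "arguments": {
  "series": [
    {"tx": 0, "ty": 0, "tz": -0.3, "wx": 0, "wy": 0, "wz": 0, "jaw": 1},
    {"tx": 0, "ty": 0, "tz": -0.4, "wx": 0, "wy": 0, "wz": 0, "jaw": 1},
    {"tx": 0, "ty": 0, "tz": -0.4, "wx": 0, "wy": 0, "wz": 0, "jaw": 1},
    {"tx": 0, "ty": 0, "tz": 0, "wx": 0, "wy": 0, "wz": 0, "jaw": 1}
  ]
}}

```text
t: 3.92
tool_pos: [0.5817, -0.0655, 0.0999]
tool_rot: [0.523, 3.092, -0.001]
contact_force: [0.9, -0.9, -0.7]
opening: 0.0138
```

```bash
python3 - <<'E'
from h import *
import pickle
goto(.5814,-.0655,.1007,1.236)
c=ctrl.camera_info("wrist"); i=ctrl.get_image("wrist"); cv2.imwrite("pics/w4.png",i[:,:,::-1]); pickle.dump(c,open("w4.pkl","wb"))
i=i[150:330,230:410,::-1]
i=cv2.resize(i,None,fx=3.3,fy=3.3,interpolation=cv2.INTER_CUBIC).astype(float)
cv2.imwrite("pics/w4c.png",(255*(np.clip(i,0,255)/255)**0.5).astype(np.uint8))
E
```

```text
t 3.925 pos [ 0.5817 -0.0655  0.0999] yaw_y 1.2359 F [ 0.9 -0.9 -0.7] T [-0.06 -0.15  0.02] op 0.0138 xdir [-0.944  0.329]
tool shift cm [ 0.028 -0.007 -0.085] ('wz', np.float64(-0.0001))
```

View pics/w4c.png

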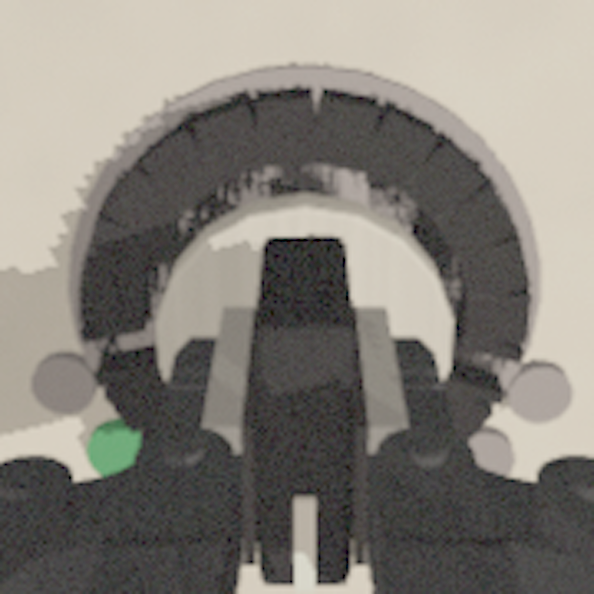

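```bash
python3 - <<'E'
from h import *
import pickle
c=pickle.load(open("w2.pkl","rb")); f=lambda u,v,z:ray(c,(270+u/5.4,140+v/5.4),z)[:2]
C=np.array([.5814,-.0655])
for n,p,z in (("green",(79,467),.065),("notch out",(140,450),.064),("notch mid",(158,440),.064),("notch in",(178,428),.064),("greyL notch",(85,340),.064),("greyR notch",(470,370),.064),("R2",(357,460),.064),("greyL",(25,385),.065)):
    d=f(*p,z)-C; print(n,np.linalg.norm(d)*1e3,np.arctan2(d[1],d[0])+.357, "world",np.arctan2(d[1],d[0]))
E
python3 - <<'E'
import cv2,numpy as np
i=cv2.imread("pics/w2.png")[185:245,275:335]
i=cv2.resize(i,None,fx=10,fy=10,interpolation=cv2.INTER_CUBIC).astype(float)
cv2.imwrite("pics/crop2h.png",(255*(np.clip(i,0,255)/255)**0.4).astype(np.uint8))
E
```

```text
green 51.570751505215725 -0.8109203165461008 world -1.1679203165461007
notch out 41.158567722280985 -0.6896814214544824 world -1.0466814214544824
notch mid 37.35960382295758 -0.6601462525625228 world -1.0171462525625228
notch in 33.06476132898095 -0.6229760944721119 world -0.9799760944721119
greyL notch 38.56929171560797 -1.290065802083938 world -1.647065802083938
greyR notch 35.8190036170347 1.2345644498831407 world 0.8775644498831409
R2 34.30337416975123 0.4371049663417512 world 0.08010496634175124
greyL 51.67517355831149 -1.1772904112350002 world -1.5342904112350002
```

View pics/crop2h.png

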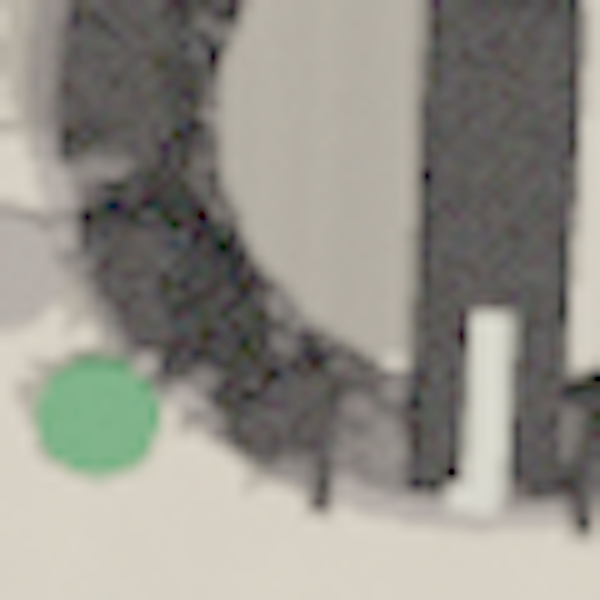

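The enlarged crop shows the notch gap at (200–240,375), on the pointer side of the green dot, about -0.66 rad. The dot itself measures -0.81. I turn to the dot first.

>>> {"name": "send_rows", "arguments": {
  "series": [
    {"tx": 0, "ty": 0, "tz": -0.03, "wx": 0, "wy": 0, "wz": 0.12, "jaw": 1},
    {"tx": 0, "ty": 0, "tz": 0, "wx": 0, "wy": 0, "wz": 0.17, "jaw": 1},
    {"tx": 0, "ty": 0, "tz": 0, "wx": 0, "wy": 0, "wz": 0.17, "jaw": 1},
    {"tx": 0, "ty": 0, "tz": 0, "wx": 0, "wy": 0, "wz": 0.17, "jaw": 1},
    {"tx": 0, "ty": 0, "tz": 0, "wx": 0, "wy": 0, "wz": 0.12, "jaw": 1}
  ]
}}

```text
t: 4.6
tool_pos: [0.5823, -0.0648, 0.1001]
tool_rot: [1.65, 2.665, 0.006]
contact_force: [1.8, 0.1, -2.7]
opening: 0.0134
```

```bash
python3 - <<'E'
from h import *
goto(.5815,-.0655,.1000,.403)
E
```

```text
t 4.6 pos [ 0.5823 -0.0648  0.1001] yaw_y 0.4618 F [ 1.8  0.1 -2.7] T [-0.06 -0.46  0.08] op 0.0134 xdir [-0.446  0.895]
tool shift cm [-0.026 -0.103  0.014] ('wz', np.float64(0.0588))
```

>>> {"name": "send_rows", "arguments": {
  "series": [
    {"tx": -0.02, "ty": -0.06, "tz": 0, "wx": 0, "wy": 0, "wz": 0.06, "jaw": 1},
    {"tx": 0, "ty": 0, "tz": 0, "wx": 0, "wy": 0, "wz": 0, "jaw": 1}
  ]
}}

```text
t: 4.85
tool_pos: [0.5824, -0.0648, 0.1001]
tool_rot: [1.732, 2.612, 0.008]
contact_force: [2.2, -0.4, -3.8]
opening: 0.0132
```

```bash
python3 - <<'E'
from h import *
import pickle
goto(.5815,-.0655,.1000,.403)
for n in ("wrist","scene"):
  c=ctrl.camera_info(n); i=ctrl.get_image(n)[:,:,::-1]; pickle.dump(c,open(n+"5.pkl","wb")); cv2.imwrite(f"pics/{n}5.png",i)
j=i[190:260,250:340]; cv2.imwrite("pics/s5c.png",cv2.resize(j,None,fx=6,fy=6,interpolation=cv2.INTER_CUBIC))
E
```

```text
t 4.85 pos [ 0.5824 -0.0648  0.1001] yaw_y 0.4 F [ 2.2 -0.4 -3.8] T [-0.15 -0.27 -0.01] op 0.0132 xdir [-0.389  0.921]
tool shift cm [-0.034 -0.109  0.012] ('wz', np.float64(-0.003))
```

View pics/wrist5.png

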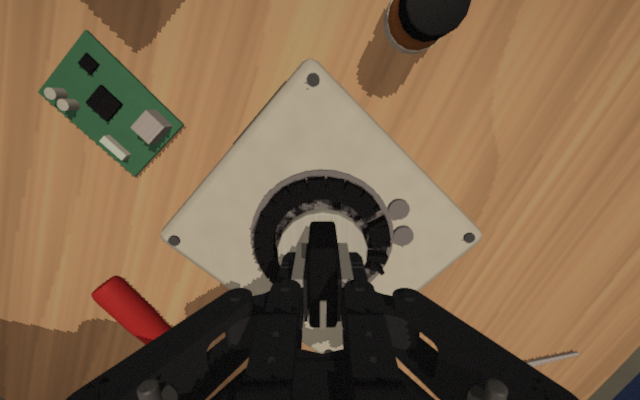

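View pics/s5c.png

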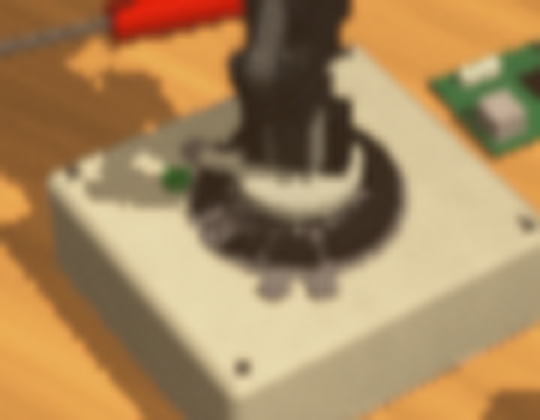

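The pointer is at the green dot (bar yaw 0.40 - π/2 = -1.17). Now I turn back to the suspected notch at +0.15 rad and probe gently.

>>> {"name": "send_rows", "arguments": {
  "series": [
    {"tx": -0.02, "ty": -0.04, "tz": 0, "wx": 0, "wy": 0, "wz": -0.08, "jaw": 1},
    {"tx": 0, "ty": 0, "tz": 0, "wx": 0, "wy": 0, "wz": -0.07, "jaw": 1},
    {"tx": 0, "ty": 0, "tz": 0, "wx": 0, "wy": 0, "wz": 0, "jaw": 1}
  ]
}}

```text
t: 5.32
tool_pos: [0.5822, -0.0649, 0.1002]
tool_rot: [1.522, 2.739, 0.008]
contact_force: [2.4, -0.4, -3.8]
opening: 0.0132
```

```bash
python3 - <<'E'
from h import *
goto(.5815,-.0655,.0976,.553)
E
```

```text
t 5.325 pos [ 0.5822 -0.0649  0.1002] yaw_y 0.5561 F [ 2.4 -0.4 -3.8] T [-0.07 -0.38  0.11] op 0.0132 xdir [-0.528  0.849]
tool shift cm [-0.014 -0.089  0.255] ('wz', np.float64(0.0031))
```

>>> {"name": "send_rows", "arguments": {
  "series": [
    {"tx": 0, "ty": -0.04, "tz": 0.15, "wx": 0, "wy": 0, "wz": 0, "jaw": 1},
    {"tx": 0, "ty": 0, "tz": 0.15, "wx": 0, "wy": 0, "wz": 0, "jaw": 1}
  ]
}}

```text
t: 5.58
tool_pos: [0.5823, -0.065, 0.0992]
tool_rot: [1.523, 2.738, 0.009]
contact_force: [-1.5, 1.2, 3.2]
opening: 0.0131
```

```bash
python3 - <<'E'
from h import *
st()
E
```

```text
t 5.575 pos [ 0.5823 -0.065   0.0992] yaw_y 0.5554 F [-1.5  1.2  3.2] T [0.18 0.44 0.03] op 0.0131 xdir [-0.527  0.85 ]
```

>>> {"name": "send_rows", "arguments": {
  "series": [
    {"tx": 0, "ty": 0, "tz": 0.15, "wx": 0, "wy": 0, "wz": 0, "jaw": 1},
    {"tx": 0, "ty": 0, "tz": 0.15, "wx": 0, "wy": 0, "wz": 0, "jaw": 1}
  ]
}}

```text
t: 5.82
tool_pos: [0.5823, -0.0649, 0.0974]
tool_rot: [1.524, 2.738, 0.008]
contact_force: [-2.5, 1.7, 9.3]
opening: 0.0136
```

>>> {"name": "send_rows", "arguments": {
  "series": [
    {"tx": 0, "ty": 0, "tz": 0.15, "wx": 0, "wy": 0, "wz": 0, "jaw": 1}
  ]
}}

```text
t: 5.95
tool_pos: [0.5823, -0.0649, 0.0971]
tool_rot: [1.524, 2.739, 0.008]
contact_force: [-5.4, 2.1, 11.1]
opening: 0.0135
```

It is resting on the ring (z .0971, about 11 N), so this is beside the notch. I sweep lightly toward the dot.

>>> {"name": "send_rows", "arguments": {
  "series": [
    {"tx": 0, "ty": 0, "tz": 0.06, "wx": 0, "wy": 0, "wz": 0.025, "jaw": 1},
    {"tx": 0, "ty": 0, "tz": 0.1, "wx": 0, "wy": 0, "wz": 0.02, "jaw": 1}
  ]
}}

```text
t: 6.2
tool_pos: [0.5823, -0.0649, 0.0962]
tool_rot: [1.587, 2.703, 0.008]
contact_force: [-0.7, 1.0, 2.9]
opening: 0.0132
```

```bash
python3 - <<'E'
from h import *
st()
E
```

```text
t 6.2 pos [ 0.5823 -0.0649  0.0962] yaw_y 0.509 F [-0.7  1.   2.9] T [0.09 0.31 0.08] op 0.0132 xdir [-0.487  0.873]
```

z fell to .0962 and the force dropped to 3 N, so it is probably entering the notch. I push down at this angle.

>>> {"name": "send_rows", "arguments": {
  "series": [
    {"tx": 0, "ty": 0, "tz": 0.15, "wx": 0, "wy": 0, "wz": 0, "jaw": 1},
    {"tx": 0, "ty": 0, "tz": 0.15, "wx": 0, "wy": 0, "wz": 0, "jaw": 1}
  ]
}}

```text
t: 6.45
tool_pos: [0.5823, -0.0649, 0.0928]
tool_rot: [1.587, 2.703, 0.008]
contact_force: [-2.3, 0.7, 3.7]
opening: 0.0136
```

```bash
python3 - <<'E'
from h import *
st()
E
```

```text
t 6.45 pos [ 0.5823 -0.0649  0.0928] yaw_y 0.5088 F [-2.3  0.7  3.7] T [0.1  0.23 0.02] op 0.0136 xdir [-0.487  0.873]
```

It's in the notch and sliding at 4 N. I continue down to home.

>>> {"name": "send_rows", "arguments": {
  "series": [
    {"tx": 0, "ty": 0, "tz": 0.15, "wx": 0, "wy": 0, "wz": 0, "jaw": 1},
    {"tx": 0, "ty": 0, "tz": 0.15, "wx": 0, "wy": 0, "wz": 0, "jaw": 1}
  ]
}}

```text
t: 6.7
tool_pos: [0.5824, -0.0648, 0.0895]
tool_rot: [1.587, 2.703, 0.008]
contact_force: [-3.1, 2.8, 11.2]
opening: 0.0135
```

>>> {"name": "send_rows", "arguments": {
  "series": [
    {"tx": 0, "ty": 0, "tz": 0.15, "wx": 0, "wy": 0, "wz": 0, "jaw": 1}
  ]
}}

```text
t: 6.82
tool_pos: [0.5824, -0.0648, 0.0895]
tool_rot: [1.588, 2.704, 0.007]
contact_force: [-8.1, 3.3, 15.9]
opening: 0.0128
```

>>> {"name": "send_rows", "arguments": {
  "series": [
    {"tx": 0, "ty": 0, "tz": 0.15, "wx": 0, "wy": 0, "wz": 0, "jaw": 1}
  ]
}}

```text
t: 6.95
tool_pos: [0.5824, -0.0648, 0.0895]
tool_rot: [1.587, 2.705, 0.006]
contact_force: [-7.4, 2.5, 11.3]
opening: 0.0133
```

Hard stop at z .0895, matching the original home of .0896. I relax, open fully, then lift away.

>>> {"name": "send_rows", "arguments": {
  "series": [
    {"tx": 0, "ty": 0, "tz": 0, "wx": 0, "wy": 0, "wz": 0, "jaw": 1},
    {"tx": 0, "ty": 0, "tz": 0, "wx": 0, "wy": 0, "wz": 0, "jaw": 0.7},
    {"tx": 0, "ty": 0, "tz": 0, "wx": 0, "wy": 0, "wz": 0, "jaw": 0.55},
    {"tx": 0, "ty": 0, "tz": 0, "wx": 0, "wy": 0, "wz": 0, "jaw": 0.55}
  ]
}}

```text
t: 7.45
tool_pos: [0.5817, -0.0651, 0.0877]
tool_rot: [1.588, 2.705, 0.005]
contact_force: [0.1, 0.1, -0.2]
opening: 0.0384
```

>>> {"name": "send_rows", "arguments": {
  "series": [
    {"tx": 0, "ty": 0, "tz": -3, "wx": 0, "wy": 0, "wz": 0, "jaw": 0.5},
    {"tx": 0, "ty": 0, "tz": -4, "wx": 0, "wy": 0, "wz": 0, "jaw": 0.4},
    {"tx": 0, "ty": 0, "tz": -4, "wx": 0, "wy": 0, "wz": 0, "jaw": 0.2},
    {"tx": 0, "ty": 0, "tz": 0, "wx": 0, "wy": 0, "wz": 0, "jaw": 0}
  ]
}}

```text
t: 7.95
tool_pos: [0.5802, -0.0652, 0.1983]
tool_rot: [1.591, 2.708, 0.003]
contact_force: [0.3, 0.6, -0.4]
opening: 0.0836
```

```bash
python3 - <<'E'
from h import *
import pickle
st()
for n in ("wrist","side","scene"):
  c=ctrl.camera_info(n); i=ctrl.get_image(n)[:,:,::-1]; pickle.dump(c,open(n+"6.pkl","wb")); cv2.imwrite(f"pics/{n}6.png",i)
  j={"wrist":i[110:290,230:410],"side":i[170:245,305:400],"scene":i[185:275,245:355]}[n]; k={"wrist":3.3,"side":6,"scene":5.5}[n]
  j=cv2.resize(j,None,fx=k,fy=k,interpolation=cv2.INTER_CUBIC).astype(float); cv2.imwrite(f"pics/{n}6c.png",(255*(np.clip(j,0,255)/255)**.6).astype(np.uint8))
E
```

```text
t 7.95 pos [ 0.5802 -0.0652  0.1983] yaw_y 0.5086 F [ 0.3  0.6 -0.4] T [-0.01  0.    0.  ] op 0.0836 xdir [-0.487  0.873]
```

View pics/wrist6c.png

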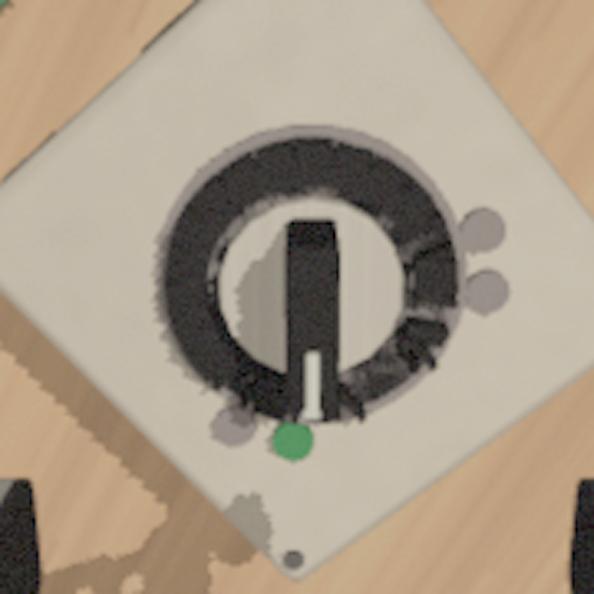

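View pics/side6c.png

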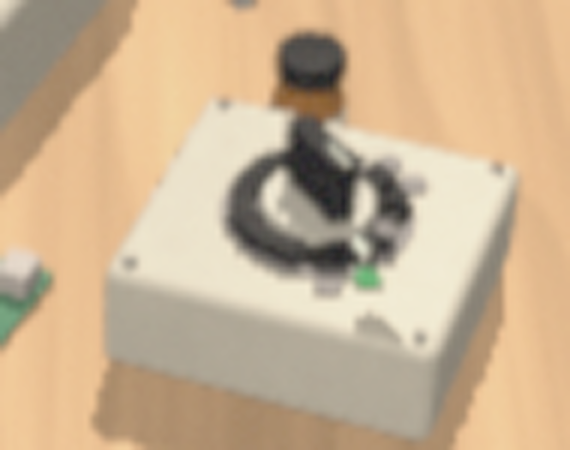

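View pics/wrist6.png

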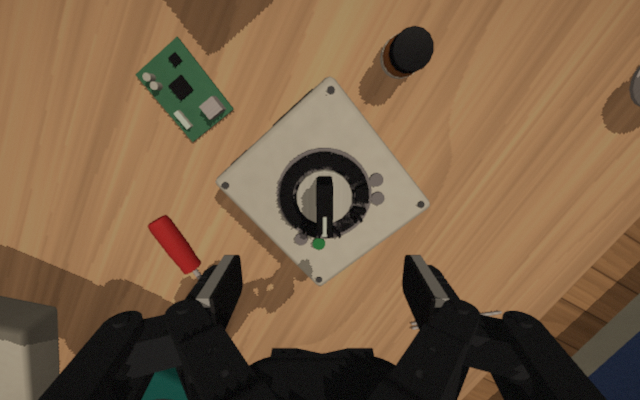

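View pics/scene6c.png

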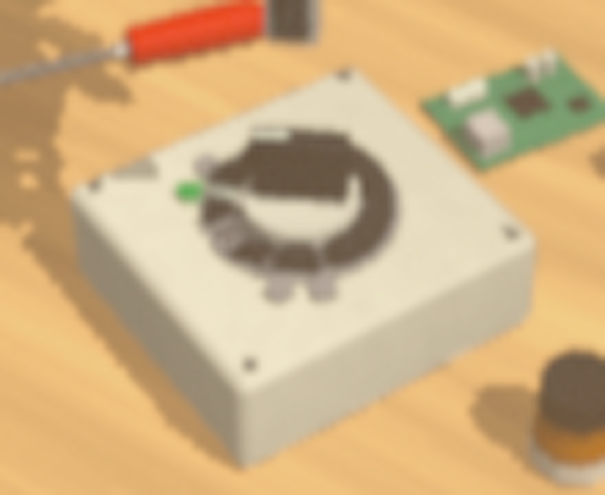

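```bash
python3 - <<'E'
from h import *
import pickle
c=pickle.load(open("wrist6.pkl","rb")); C=np.array([.5814,-.0655]); g=lambda u,v,z:ray(c,(230+u/3.3,110+v/3.3),z)[:2]
for z in (.107,.115): 
    E=(g(287,240,z)+g(337,240,z))/2; N=(g(289,418,z)+g(338,418,z))/2
    print(z,"len",np.linalg.norm(N-E)*1e3,"thick",np.linalg.norm(g(287.5,330,z)-g(337.5,330,z))*1e3,"mid off mm",((E+N)/2-C)*1e3,"yaw",np.arctan2(*(N-E)[::-1])+.357)
# bystanders: project earlier wrist image locations onto table / compare with fixed cameras
a=cv2.imread("pics/side0.png").astype(int);b=cv2.imread("pics/side6.png").astype(int)
for nm,(x0,x1,y0,y1) in {"jar":(345,370,172,190),"board":(275,316,203,230),"driver":(295,350,245,280)}.items():
    d=np.abs(a-b)[y0:y1,x0:x1].max(2); print(nm,"changed frac",(d>40).mean())
E
```

```text
0.107 len 47.22322231905823 thick 12.43868800158002 mid off mm [0.46088036 0.4118883 ] yaw -0.6952247295563942
0.115 len 45.52023220764907 thick 11.99011711578849 mid off mm [-1.08046413  2.97324165] yaw -0.6952247295563945
jar changed frac 0.011111111111111112
board changed frac 0.0
driver changed frac 0.19844155844155845
```

```bash
python3 - <<'E'
from h import *
for n,r in (("scene",(235,300,175,205)),("side",(290,350,240,285))):
  for k in (0,6):
    i=cv2.imread(f"pics/{n}{k}.png")[r[2]:r[3],r[0]:r[1]].astype(int); m=(i[:,:,2]>120)&(i[:,:,1]<60)&(i[:,:,0]<60); y,x=np.nonzero(m); print(n,k,m.sum(),x.mean(),y.mean(),x.min(),x.max(),y.min(),y.max())
ctrl.finish_job()
E
```

```text
scene 0 179 45.68156424581006 15.35754189944134 33 58 10 21
scene 6 174 45.3448275862069 15.425287356321839 33 57 10 21
side 0 205 23.073170731707318 16.71219512195122 11 36 9 26
side 6 208 22.942307692307693 16.879807692307693 11 36 9 26
the job is handed in; nothing more can be done
```

I set the dial on the small white lamp box to the green dot and pushed it home in that dot's notch. I then let go, lifted clear and handed the job in; the robot clock read about 8 s of the 54 s allowed.

- **Moves:** I pulled the dial up about 10 mm and turned it to the green dot at -0.81 rad. My first press, about 0.15 rad back toward the start, landed on the ring at about 11 N vertical. A light sweep back toward the dot found the notch at about -0.70 rad, some 0.11 rad from the dot.
- **Force:** While pushing home, the most I read was about 16 N vertical, or 18 N in all directions together. That is only what was reported between moves.
- **Seated:** The dial hit a hard stop at tool height 0.0895 m; before I pulled it up, the tool stood at 0.0896 m. The final picture puts the bar at -0.695 rad and fits the home height (about 0.6 mm off centre, against about 3 mm if it were still 8 mm out). Bar length and thickness did not help: they measured 47 and 12.4 mm against the true 44 and 14 mm, too rough to judge by.
- **Bystanders:** The jar and board look unchanged. The pixels around the screwdriver did change (20%), but its red handle is within 0.4 px of where it was in two views, so I take that to be shadow.
- **Refused moves:** My first two move calls were refused because the rows lacked some of the required keys. Nothing moved and no time was lost.

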